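# Wedge the egg timer into its shelf dock

### The job

Pick out the steel egg timer with the red grip and set it upright on the shelf at the wide mouth of the green dovetail dock, narrow end of its foot first, then slide it along the dock, foot flat on the shelf, until it wedges tight, so a slammed door cannot shake it off the shelf. Let go of it there, and leave the white timer and the cactus where they stand.

Things in the scene. Friction and masses are not known exactly. Their poses are not given: they have to be found in the camera images.
- timer_grip (a point): Steel egg timer, loose, upright, 0.2-0.4 kg: black dovetail foot 64 long x 16 mm high, 32 wide at the nose, 63 at the tail; round body 50 across up to 42; fixed red bar 40 (along x) x 14 (y), from 42 to 76 mm up. Point: on the centre line in the bar, 65 mm above the underside, to pinch across the 14 mm (fingertips stay above 42). x points to the nose, 32 mm ahead; z up.
- dock: Green dock fixed to the shelf: cheeks 12 mm high, 104 wide; floorless way 72 mm wide at the mouth (x=-50), narrowing 14 deg a side to x=+40, undercut 15 deg, so no entry from above near home. Origin: on the shelf, where the timer's centre wedges. x: from mouth to narrow end, timer's x alike. Foot enters at timer x=-82. Slick: held off-centre it meets one cheek up to 4 mm early per mm; a 15 N push centres it.
- white_timer_grip (a point): White plastic egg timer with a blue grip bar and a grey foot, loose, of the same shape and size as the steel one; the same point on it. Not wanted.
- cactus_mid (a point): Cactus in a white ceramic pot 72 mm across, 122 mm tall in all, loose; the point is on its centre line 60 mm above the shelf.

How it is judged:
By the outcome, as a careful person would: the job done as asked, in the order asked, and still so for the second after the job is handed in, with the robot touching nothing.
It also fails if it takes over 40 s, if anything falls off the work surface, if the arm or the gripper's body presses on something with over 40 N, if the wrist force passes 120 N, or if a joint passes its speed limit or range.

### The arm

A 6-joint arm with a two-finger parallel gripper is mounted at the origin on the work surface. World frame = base frame: x ahead of the robot, y to its left, z up, the work surface at z = 0. Lengths are in m, angles in degrees, forces in N, time in s.
With the tool pointing down it reaches from about 0.25 to 0.725 m from the base axis. Payload 9.7 kg.
Tool frame: the origin (TCP) lies midway between the tips of the shut fingers; the grasp point (between the pads) lies 19 mm behind it; z points along the fingers, y is the direction in which the jaws open and shut (so a half turn about z gives the same grasp; the last joint's range is limited). The gripper opens to 85 mm and grips with 20 to 120 N. Pads are 22 mm wide; open, the fingers measure 114 mm over their backs; the gripper's body (76 mm by 85 mm) begins 54 mm behind the grasp point. The pads swing forward as they close: fully open they stand 13 mm farther back than shut.
Start: joints at [-64.572, 4.979, 10.078, 95.1, 0, 90], TCP at [0.236, -0.497, 0.231] pointing down, gripper open.
Joint ranges: [-179.16, 179.16], [-48.56, 103.87], [-65.8, 70.77], [-126.05, 130.52], [-82.76, 87.17], [-180, 180]. Speed limits (degrees/s): [127.2, 127.2, 147.25, 180, 180, 180].

### API

Orientations are given as [roll, pitch, yaw] about the fixed x, y, z axes, in that order (R = Rz(yaw) Ry(pitch) Rx(roll)).
In Python, from workcell import bot, camera, recognise gives the robot as it stands. The module is installed in compiled form; this text tells all that it offers.
- The arm moves only by the tool apply_moves, never from a script. Its argument "targets" is one flat list of numbers, 7 for each row, row after row: the shift along the world's x, y, z in units of 30 mm (1.0 is 30 mm), then the turn, a rotation vector about the world's x, y, z in units of 6 degrees (1.0 is 6 degrees), then the opening, from 0 (shut) to 1 (fully open). A call has 1 to 5 rows; each row is the pose to reach, as a shift and turn from the pose commanded when the call began; what a row does not reach only later rows make up. A row lasts 1/10 s, in which the tool goes at most 50 mm and 8.59 degrees, less where a joint would pass 70% of its speed; a pose out of reach is approached as far as the arm can. A call with a gripper value outside its range is refused whole. The fingers move at their own pace and stop on an object; "newtons" is the grip in N (left out, the last holds). Time passes only in rows, so rows that repeat a pose let the fingers close. It gives the time, the measured TCP pose, the force and the opening at its end, in the units of the state.
- bot.get_obs(): the state, without advancing time (a new reading comes with each control period).
- camera(name): name is "scene" or "top" or "wrist"; returns a dict with "img" (384x512x3 uint8, red, green, blue), "intrinsics" (3x3 intrinsics, pixels), "origin" and "rotation" of the camera in the world. Camera axes: x right, y up, looking along -z (the intrinsics and any distortion apply to the point x, -y, -z); pixel columns grow to the right and rows downward; lengths in m; the calibration is good to about 2 mm. A picture is of the moment at which its call begins. There is no depth.
- bot.job_done(): hands the job in, once; it reports no verdict.
Trained networks look in the newest picture that a camera, given by its name, has taken for a name from the list of things; names that differ only in an ending like _2 or _b are one class to them, and where a whole thing is asked for, a point or a joint stands for the part that bears it (a point fixed in the world has none). Each returns a list of dicts, best first, with "conf" (0 to 1); they miss things now and then, are a little off and sometimes report something else, mostly with a low value. They report only what shows in the picture. A call takes as long as a camera call.
- recognise(query, camera): "box" ([left, top, right, bottom] in pixels, round what is visible of it).
The state is a dict: "time": time; "q": joint angles; "qd": joint speeds; "joint_efforts": joint torques, N m; "ee_pos": TCP position; "tcp_rot": TCP orientation; "wrist_force": force on the tool from outside, world axes, zero at the start; "torque": the same for the moment, N m; "opening": finger opening in m.
Only numpy, scipy, OpenCV 4.12 (cv2) and the standard library are available. Lean on these libraries where they do the work, as an engineer would, in place of code of your own. Each camera call takes 0.05 s, during which the arm holds its last target.

## Working session

There is one attempt and no reset: what is moved stays moved. The work goes in short steps, Python scripts to look and compute and a tool call to move; the robot and the scene stay as the last step left them, time stands still between calls to the robot, and variables do not carry over. Pictures are saved under pics/ and viewed, and the job is handed in when it is done.

Besides the shell and the picture viewer there is one more tool, called after "Emit:" in YAML: its name, and indented under it one key for each argument. apply_moves: Moves the arm, as the interface text tells. Its arguments: {"type":"object","properties":{"targets":{"type":"array"},"newtons":{"type":"number"}},"required":["targets"]}

```bash
mkdir -p pics
python3 - <<'E'
from workcell import bot,camera,recognise
import cv2,numpy as np
o=bot.get_obs();print(o['time'],o['ee_pos'],o['tcp_rot'],o['opening'])
for n in('scene','top','wrist'):
    c=camera(n);cv2.imwrite(f'pics/{n}0.png',c['img'][:,:,::-1])
    print(n,c['intrinsics'].tolist() if hasattr(c['intrinsics'],'tolist') else c['intrinsics'],c['origin'],c['rotation'],[k for k in c])
    for q in('timer_grip','dock','white_timer_grip','cactus_mid'):
        print(q,[(np.round(d['box']),round(d['conf'],2)) for d in recognise(q,n)])
E
```

```text
0.0 [ 0.23605849 -0.49651733  0.23059583] [-1.79926407e+02  1.32074273e-04  2.54271529e+01] 0.08547621180462556
scene [[450.2784998412192, 0.0, 253.86793928773278], [0.0, 450.2784998412192, 195.98995643695798], [0.0, 0.0, 1.0]] [ 0.88177739 -0.45764296  0.7864113 ] [36.92978451 -0.40509969 32.1358211 ] ['img', 'intrinsics', 'origin', 'rotation']
timer_grip [(array([128., 266., 167., 299.]), 0.68)]
dock [(array([236., 186., 300., 246.]), 0.83)]
white_timer_grip [(array([248.,  99., 276., 137.]), 0.96)]
cactus_mid [(array([357., 113., 390., 164.]), 0.72)]
top [[350.17974683067405, 0.0, 252.14727322358416], [0.0, 350.17974683067405, 191.346865477032], [0.0, 0.0, 1.0]] [0.53950395 0.01117389 0.89395088] [  5.03540624   1.46768588 -89.15451309] ['img', 'intrinsics', 'origin', 'rotation']
timer_grip []
dock [(array([241., 165., 283., 208.]), 0.94)]
white_timer_grip [(array([159., 231., 182., 254.]), 0.94)]
cactus_mid [(array([126., 130., 159., 156.]), 0.8)]
wrist [[274.3397015707256, 0.0, 250.65134005379437], [0.0, 274.3397015707256, 195.76733507640918], [0.0, 0.0, 1.0]] [ 0.30553847 -0.46265985  0.37279322] [-1.75748824e+01 -2.51387351e-02 -6.45762867e+01] ['img', 'intrinsics', 'origin', 'rotation']
timer_grip []
dock []
white_timer_grip []
cactus_mid []
```

View pics/scene0.png

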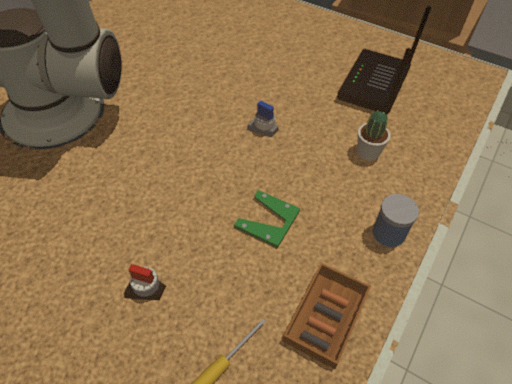

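View pics/top0.png

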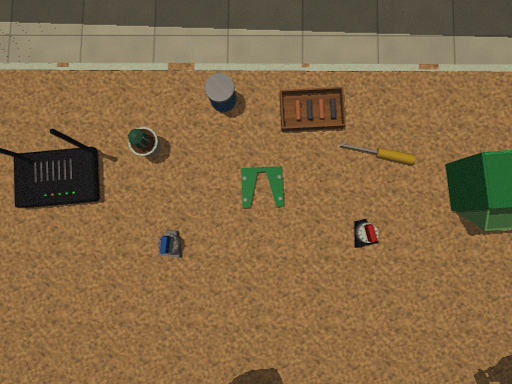

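View pics/wrist0.png

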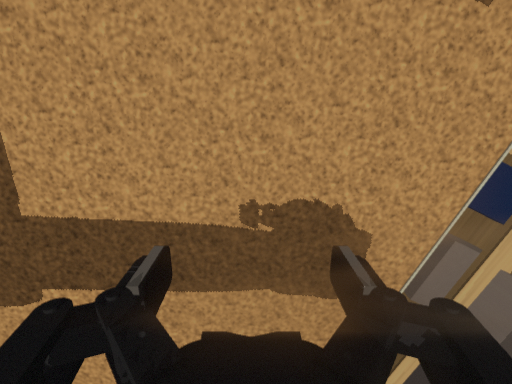

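```bash
cat > h.py <<'E'
import numpy as np,cv2
from scipy.spatial.transform import Rotation as R
def RM(c): return R.from_euler('xyz',c['rotation'],degrees=True).as_matrix()
def pix2plane(c,u,v,z):
    d=np.linalg.inv(c['intrinsics'])@np.array([u,v,1.]);d=RM(c)@(d*[1,-1,-1])
    o=np.array(c['origin']);return o+d*(z-o[2])/d[2]
def proj(c,P):
    p=(np.atleast_2d(P)-np.array(c['origin']))@RM(c)*[1,-1,-1]
    p=p@np.array(c['intrinsics']).T;return p[:,:2]/p[:,2:]
E
python3 - <<'E'
from workcell import camera
import pickle,cv2,numpy as np
from h import *
t=camera('top');s=camera('scene');pickle.dump((t,s),open('c0.pkl','wb'))
f=lambda im,x,y,w,h,k:cv2.resize(im[y:y+h,x:x+w,::-1],None,fx=k,fy=k,interpolation=cv2.INTER_CUBIC)
a=f(t['img'],340,210,50,50,8);b=f(t['img'],236,160,54,54,7)
c=f(s['img'],120,255,55,50,8);d=f(s['img'],230,185,76,65,6)
H=lambda *l:np.hstack([cv2.copyMakeBorder(i,0,400-i.shape[0] if i.shape[0]<400 else 0,0,0,0) for i in l])
cv2.imwrite('pics/z1.png',H(a,b));cv2.imwrite('pics/z2.png',np.hstack([cv2.resize(c,(400,364)),cv2.resize(d,(400,342))[:342].copy() if 0 else cv2.copyMakeBorder(cv2.resize(d,(400,342)),0,22,0,0,0)]))
print(pix2plane(t,370,233,.07),pix2plane(s,141,273,.07),pix2plane(t,262,187,0.012),pix2plane(t,171,244,.07),pix2plane(t,143,142,.06))
E
```

```text
[ 0.51828952 -0.24138223  0.07      ] [ 0.52215281 -0.24913156  0.07      ] [0.62824852 0.01014378 0.012     ] [0.4854526  0.22192239 0.07      ] [0.73028208 0.30194641 0.06      ]
```

View pics/z1.png

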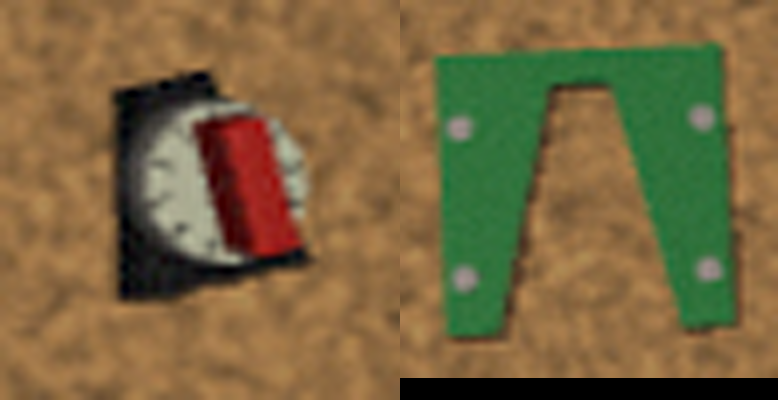

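View pics/z2.png

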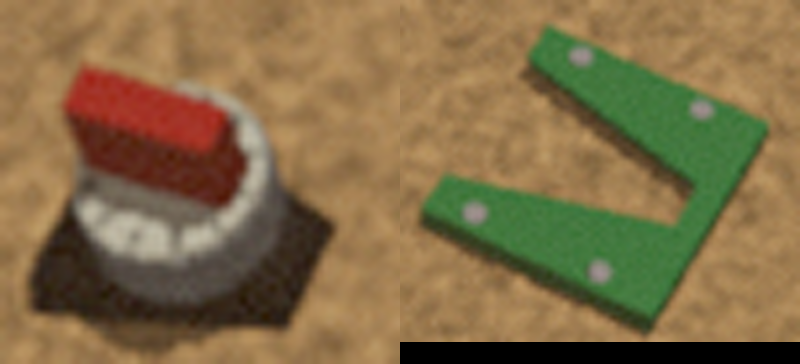

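```bash
cat > fit.py <<'E'
import pickle,numpy as np,cv2
from h import *
from scipy.optimize import least_squares
def pose(p,P):
    c,s=np.cos(p[2]),np.sin(p[2]);return np.array([[p[0]+c*x-s*y,p[1]+s*x+c*y,z] for x,y,z in P])
def fit(obs,p0):
    f=lambda p:np.concatenate([(proj(c,pose(p,P))-uv).ravel() for c,P,uv in obs])
    r=least_squares(f,p0,loss='soft_l1');return r.x,r.fun
if __name__=='__main__':
    t,s=pickle.load(open('c0.pkl','rb'))
    tt=np.tan(np.radians(14));w=.0328;wi=w-.09*tt
    D=np.array([[.054,.052,.012],[.054,-.052,.012],[-.05,.052,.012],[-.05,-.052,.012],[-.05,w,.012],[-.05,-w,.012],[.04,wi,.012],[.04,-wi,.012]])
    dt=np.array([[437,58],[722,48],[448,338],[737,325],[505,333],[684,327],[551,88],[609,86]],float);dt=(dt-[400,0])/7+[236,160]-.43
    Ds=D[[0,1,3,5,2,4]]
    ds=np.array([[768,127],[650,320],[422,212],[448,176],[548,27],[530,60]],float);ds=(ds-[400,0])*[.19,.19]+[230,185]-.4
    for o in ([(t,D,dt)],[(s,Ds,ds)],[(t,D,dt),(s,Ds,ds)]):
        p,r=fit(o,[.63,.01,.05]);print('dock',np.round(p,4),np.degrees(p[2]),np.round(r.reshape(-1,2),1).tolist())
    B=np.array([[.02,.007,.076],[.02,-.007,.076],[-.02,-.007,.076],[-.02,.007,.076],[-.032,.0315,.0],[-.032,-.0315,0.0],[.032,.016,.0]])
    bt=np.array([[222,120],[264,118],[302,246],[262,255],[120,298],[310,263],[115,92]],float)/8+[340,210]-.44
    Bs=B[[0,1,2,3,4,5]]
    t1=np.array([[215,150],[222,112],[88,65],[66,103]],float)
    print('see',proj(t,pose([.52,-.245,.2],B)).round(1).tolist(),bt.round(1).tolist())
    bs=np.array([[228,108],[207,150],[66,103],[85,66]],float)/[400/55,364/50]+[120,255]-.43
    print(proj(s,pose([.52,-.245,.2],B)).round(1).tolist(),bs.round(1).tolist())
    p,r=fit([(t,B,bt)],[.52,-.245,.2]);print('timer',np.round(p,4),np.degrees(p[2]),np.round(r.reshape(-1,2),1).tolist())
    pickle.dump((D,B),open('m.pkl','wb'))
E
python3 fit.py
```

```text
dock [0.627  0.0097 0.0602] 3.446847794261419 [[-0.1, -0.5], [0.0, -1.1], [0.1, 0.3], [0.1, 0.3], [-0.5, 0.7], [0.0, 0.3], [0.2, -0.1], [0.1, -0.2]]
dock [0.6274 0.008  0.0512] 2.9334287458263555 [[1.4, 0.1], [1.2, 0.7], [-0.5, -0.4], [-0.7, -0.3], [0.0, -0.1], [-0.8, -0.2]]
dock [0.6272 0.009  0.0577] 3.3053050761586498 [[0.2, -0.6], [0.4, -1.1], [0.3, 0.2], [0.3, 0.3], [-0.2, 0.6], [0.2, 0.3], [0.5, -0.2], [0.4, -0.3], [1.5, -0.4], [1.6, 0.2], [-0.2, -0.6], [-0.5, -0.5], [0.0, -0.4], [-0.8, -0.5]]
see [[367.5, 224.3], [373.5, 223.2], [377.3, 240.4], [371.3, 241.5], [353.2, 246.4], [377.9, 241.8], [353.9, 220.1]] [[367.3, 224.6], [372.6, 224.3], [377.3, 240.3], [372.3, 241.4], [354.6, 246.8], [378.3, 242.4], [353.9, 221.1]]
[[153.0, 269.3], [149.1, 276.1], [128.9, 268.7], [132.9, 262.1], [142.0, 268.6], [125.3, 296.9], [167.8, 286.2]] [[150.9, 269.4], [148.0, 275.2], [128.6, 268.7], [131.3, 263.6]]
timer [ 0.5191 -0.2454  0.2374] 13.602792976841773 [[0.1, 0.4], [0.8, -0.7], [0.4, 0.3], [-0.5, 0.5], [-0.6, 0.3], [0.1, -0.8], [-0.3, -0.2]]
```

Emit:
apply_moves:
  targets: [9.43,8.38,-1.7,0,0,-1.97,1,9.43,8.38,-1.7,0,0,-1.97,1,9.43,8.38,-1.7,0,0,-1.97,1,9.43,8.38,-1.7,0,0,-1.97,1,9.43,8.38,-1.7,0,0,-1.97,1]
  newtons: 80

```text
time: 1.35
ee_pos: [0.4197, -0.3333, 0.1984]
tcp_rot: [180.0, -0.0, 13.6]
wrist_force: [1.2, -1.0, 0.1]
opening: 0.0852
```

Emit:
apply_moves:
  targets: [3.31,2.93,-0.61,0,0,0,1,3.31,2.93,-0.61,0,0,0,1,3.31,2.93,-0.61,0,0,0,1,3.31,2.93,-0.61,0,0,0,1]

```text
time: 1.75
ee_pos: [0.5201, -0.2438, 0.1787]
tcp_rot: [-179.9, 0.0, 13.9]
wrist_force: [0.1, 0.4, 0.2]
opening: 0.085
```

Run:
```python
from workcell import bot,camera
import pickle
from h import *
from fit import *
c=camera('wrist');s=camera('scene');pickle.dump((c,s),open('c1.pkl','wb'))
o=bot.get_obs();print(o['time'],o['ee_pos'],o['tcp_rot'],c['origin'],c['rotation'])
D,B=pickle.load(open('m.pkl','rb'))
im=c['img'][:,:,::-1].copy()
uv=proj(c,pose([.5191,-.2454,.2374],B));print(uv.round(1).tolist())
x,y=(uv.mean(0)-[65,65]).astype(int);print(x,y)
x=max(x,0);y=max(y,0)
cv2.imwrite('pics/w1.png',cv2.resize(im[y:y+130,x:x+130],None,fx=4.5,fy=4.5,interpolation=cv2.INTER_CUBIC))
cv2.imwrite('pics/w1f.png',im)
```

```text
1.85 [ 0.51806447 -0.24623054  0.17979334] [-1.79982475e+02  4.32795237e-02  1.37091835e+01] [ 0.59481077 -0.22456222  0.32024861] [-1.76059052e+01  5.10380883e-02 -7.61487130e+01]
[[245.6, 175.9], [261.0, 176.0], [260.3, 216.7], [245.7, 216.6], [227.0, 202.5], [278.0, 202.7], [239.1, 150.6]]
185 126
```

View pics/w1.png

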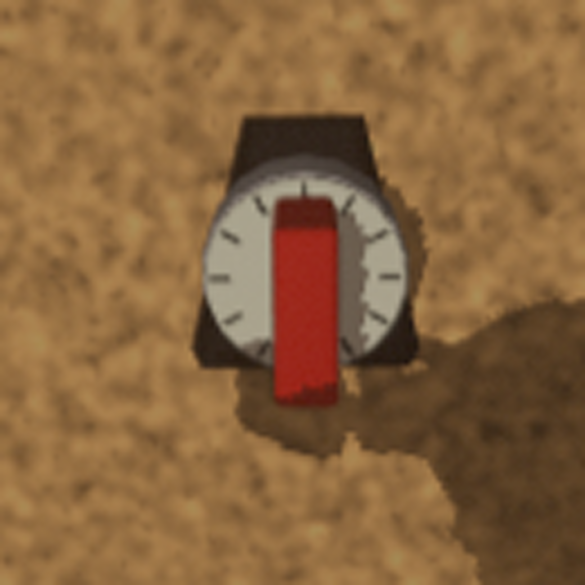

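View pics/w1f.png

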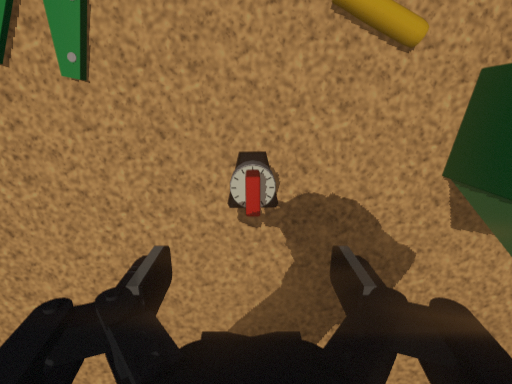

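Emit:
apply_moves:
  targets: [0.02,0.01,-1.6,0,0,0,1,0.02,0.01,-3.2,0,0,0,1,0.02,0.01,-4.4,0,0,0,1,0.02,0.01,-4.4,0,0,0,0.6,0.02,0.01,-4.4,0,0,0,0]
  newtons: 80

```text
time: 2.35
ee_pos: [0.518, -0.2474, 0.0493]
tcp_rot: [180.0, -0.0, 13.5]
wrist_force: [0.6, -0.0, 0.8]
opening: 0.0587
```

Emit:
apply_moves:
  targets: [0,0,0,0,0,0,0,0,0,0,0,0,0,0,0,0,0,0,0,0,0,0,0,0,0,0,0,0]

```text
time: 2.75
ee_pos: [0.5192, -0.2467, 0.0501]
tcp_rot: [179.9, -0.1, 13.6]
wrist_force: [-1.6, 1.3, 6.9]
opening: 0.0126
```

Emit:
apply_moves:
  targets: [0,0,0,0,0,0,0,0,0,0.5,0,0,0,0,0,0,1,0,0,0,0,0,0,1,0,0,0,0]

```text
time: 3.15
ee_pos: [0.5198, -0.2472, 0.0814]
tcp_rot: [179.8, -0.2, 13.6]
wrist_force: [0.6, -0.9, -2.6]
opening: 0.0125
```

Run:
```python
from workcell import bot,camera
import pickle
from h import *
c=camera('wrist');s=camera('scene');pickle.dump((c,s),open('c2.pkl','wb'))
o=bot.get_obs();print(o['time'],o['ee_pos'],o['tcp_rot'],o['wrist_force'],o['torque'],o['opening'])
a=cv2.resize(c['img'][100:384,120:390,::-1],None,fx=1.5,fy=1.5);b=cv2.resize(s['img'][150:330,60:190,::-1],None,fx=2.9,fy=2.9)[:426]
cv2.imwrite('pics/w2.png',np.hstack([a[:426],b[:426]]))
```

```text
3.25 [ 0.51884544 -0.24674202  0.07884445] [ 1.79952205e+02 -5.78019836e-02  1.36087059e+01] [-0.58726325 -0.30416746 -3.72322004] [ 0.00304642 -0.02475565  0.02670284] 0.012082032715087758
```

View pics/w2.png

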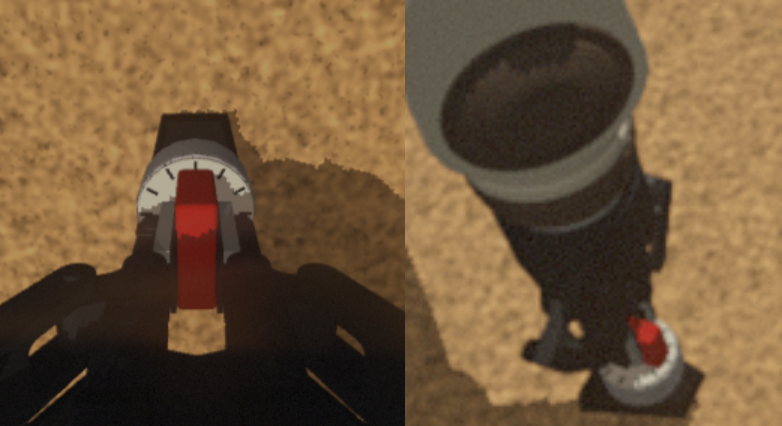

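Emit:
apply_moves:
  targets: [0.1,1.2,0,0,0,-0.3,0,0.2,2.8,0,0,0,-0.6,0,0.25,4.4,0,0,0,-0.9,0,0.3,6,0,0,0,-1.3,0,0.4,7.3,0,0,0,-1.6,0]

```text
time: 3.75
ee_pos: [0.5297, -0.0253, 0.0775]
tcp_rot: [-180.0, 0.1, 3.9]
wrist_force: [0.5, -0.1, -3.2]
opening: 0.0125
```

Emit:
apply_moves:
  targets: [0.05,0.8,0,0,0,-0.12,0,0.05,1.03,0,0,0,-0.12,0,0.05,1.03,0,0,0,-0.12,0,0.05,1.03,0,0,0,-0.12,0]

```text
time: 4.15
ee_pos: [0.5318, 0.0026, 0.0778]
tcp_rot: [180.0, 0.0, 3.3]
wrist_force: [-0.4, 0.1, -1.9]
opening: 0.0124
```

Run:
```python
from workcell import bot,camera
import pickle
from h import *
from fit import *
c=camera('wrist');s=camera('top');pickle.dump((c,s),open('c3.pkl','wb'))
o=bot.get_obs();print(o['time'],o['ee_pos'],o['tcp_rot'],o['wrist_force'],o['torque'],o['opening'])
D,B=pickle.load(open('m.pkl','rb'))
print(proj(c,pose([.6272,.009,.0577],D)).round(1).tolist())
cv2.imwrite('pics/w3.png',cv2.resize(c['img'][0:280,120:390,::-1],None,fx=2.1,fy=2.1,interpolation=cv2.INTER_CUBIC))
```

```text
4.25 [0.5318586  0.0022412  0.07792772] [1.79987156e+02 2.04982165e-02 3.21504693e+00] [ 0.60173131 -0.48856625 -2.12283017] [-0.02883262  0.00036875 -0.03651239] 0.012342917251449032
[[169.1, -10.3], [331.6, -10.3], [181.6, 152.4], [319.4, 152.3], [207.0, 152.4], [294.0, 152.3], [234.6, 14.9], [266.2, 14.9]]
```

View pics/w3.png

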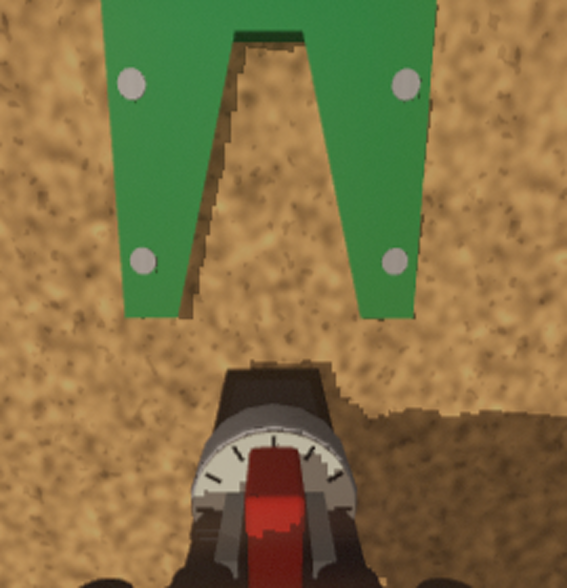

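Emit:
apply_moves:
  targets: [0,0.05,-0.4,0,0,0,0,0,0.05,-0.8,0,0,0,0,0,0.05,-0.97,0,0,0,0,0,0.05,-1,0,0,0,0,0,0.05,-1,0,0,0,0]

```text
time: 4.75
ee_pos: [0.5316, 0.0045, 0.0501]
tcp_rot: [180.0, -0.0, 3.3]
wrist_force: [-12.3, -0.9, 22.5]
opening: 0.0126
```

Emit:
apply_moves:
  targets: [0,0,0.03,0,0,0,0,0,0,0.03,0,0,0,0]

```text
time: 4.95
ee_pos: [0.5315, 0.0045, 0.0501]
tcp_rot: [180.0, -0.0, 3.3]
wrist_force: [-7.7, 0.6, 15.1]
opening: 0.0125
```

Run:
```python
from workcell import bot,camera
from h import *
c=camera('wrist');s=camera('scene')
o=bot.get_obs();print(o['time'],o['ee_pos'],o['tcp_rot'],o['wrist_force'],o['torque'],o['opening'])
a=cv2.resize(c['img'][40:310,120:390,::-1],None,fx=1.5,fy=1.5);b=cv2.resize(s['img'][110:245,190:320,::-1],None,fx=3,fy=3,interpolation=cv2.INTER_CUBIC)[:405]
cv2.imwrite('pics/w4.png',np.hstack([a,b]))
```

```text
5.05 [0.5315448  0.00448185 0.05009687] [ 1.79978463e+02 -8.08336625e-03  3.26357678e+00] [-8.15562945 -0.32301033 14.75117039] [-0.25136716  1.72686511 -0.07307781] 0.012678093538237067
```

View pics/w4.png

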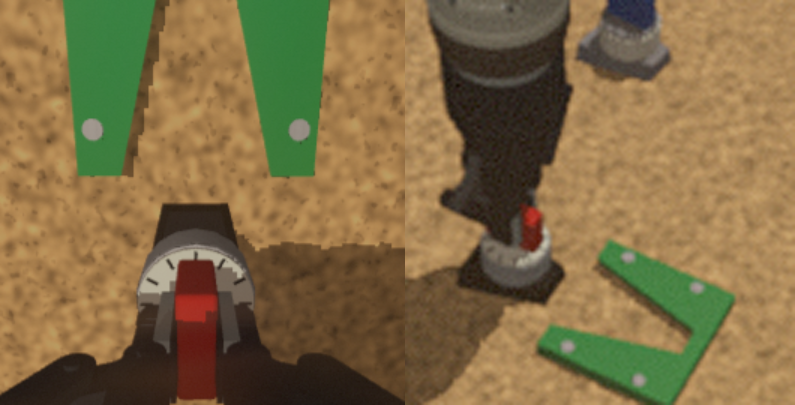

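Emit:
apply_moves:
  targets: [0,0,0.04,0,0,0,0,0.4,0.023,0.04,0,0,0,0,0.9,0.052,0.04,0,0,0,0,1.4,0.081,0.04,0,0,0,0,1.9,0.11,0.04,0,0,0,0]

```text
time: 5.55
ee_pos: [0.5883, 0.008, 0.0516]
tcp_rot: [-180.0, 0.1, 3.3]
wrist_force: [-12.4, 0.4, 16.9]
opening: 0.0128
```

Emit:
apply_moves:
  targets: [0,0,0,0,0,0,0,0,0,0,0,0,0,0]

```text
time: 5.75
ee_pos: [0.5906, 0.0081, 0.0516]
tcp_rot: [180.0, -0.2, 3.3]
wrist_force: [0.1, 0.5, 11.1]
opening: 0.0122
```

```bash
cat > look.py <<'E'
import sys
from workcell import bot,camera
from h import *
c=camera('wrist');s=camera('scene')
o=bot.get_obs();print(o['time'],o['ee_pos'],o['tcp_rot'],o['wrist_force'],o['torque'],o['opening'])
a=cv2.resize(c['img'][40:310,120:390,::-1],None,fx=1.5,fy=1.5);b=cv2.resize(s['img'][130:265,190:320,::-1],None,fx=3,fy=3,interpolation=cv2.INTER_CUBIC)[:405]
cv2.imwrite(sys.argv[1],np.hstack([a,b]))
E
python3 look.py pics/w5.png
```

```text
5.85 [0.5905691  0.00804768 0.05162897] [179.99860381  -0.21821038   3.277133  ] [ 0.99402986  0.71731132 10.81444691] [ 0.00551426 -0.15470786 -0.04327182] 0.012842057796533945
```

View pics/w5.png

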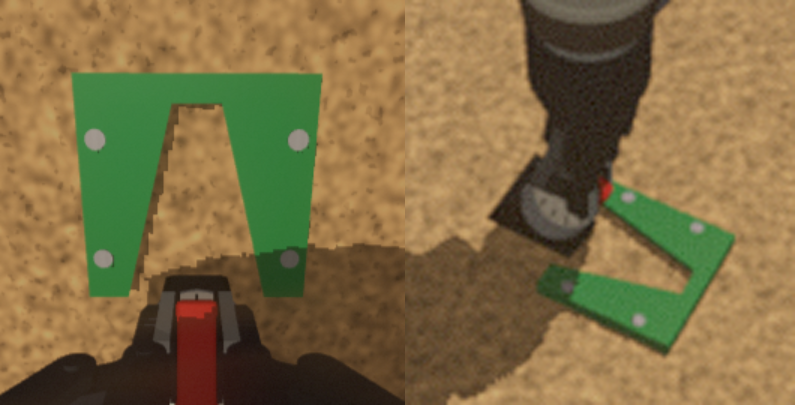

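Emit:
apply_moves:
  targets: [-0.2,-0.012,0.5,0,0,0,0,-0.8,-0.046,1,0,0,0,0,-1.6,-0.092,1,0,0,0,0,-2.2,-0.127,1,0,0,0,0,-2.2,-0.127,1,0,0,0,0]

```text
time: 6.35
ee_pos: [0.5207, 0.0041, 0.0802]
tcp_rot: [-180.0, 0.1, 3.3]
wrist_force: [0.7, 0.2, -3.5]
opening: 0.0129
```

```bash
python3 look.py pics/w6.png
```

```text
6.45 [0.52280331 0.00424789 0.08035146] [ 1.79999736e+02 -1.57818492e-02  3.27573365e+00] [-0.32593444 -0.3744786  -3.06576279] [ 0.00762108 -0.1037085   0.02086311] 0.012819156362999674
```

View pics/w6.png

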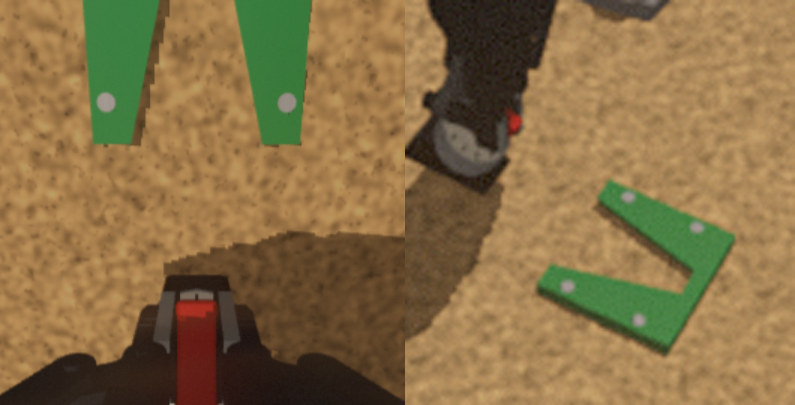

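```bash
cat > ft.py <<'E'
import pickle,sys
from workcell import bot,camera
from h import *
s=camera('scene');t=camera('top');o=bot.get_obs();pickle.dump((s,t,o),open('c7.pkl','wb'))
print(o['time'],o['ee_pos'])
u,v=proj(s,o['ee_pos'])[0];x0,y0=int(u)-35,int(v)-30;print(x0,y0)
im=cv2.resize(s['img'][y0:y0+70,x0:x0+70,::-1],None,fx=8,fy=8,interpolation=cv2.INTER_CUBIC)
cv2.imwrite('pics/z7.png',im)
# overlays for thetas
y=np.radians(3.3);ax=np.array([-np.sin(y),np.cos(y),0])
M=np.array([[x,w,0] for x,w in((.032,.016),(.032,-.016),(-.032,-.0315),(-.032,.0315))]);
M=np.vstack([M,M*[1,1,0]+[0,0,.016]])
th=np.linspace(0,2*np.pi,40);C=np.c_[.025*np.cos(th),.025*np.sin(th),0*th+.042]
def P(M,th,o,dz=.0165):
    piv=np.array(o['ee_pos'])+[0,0,.019]
    L=(M-[0,0,.0501+.019])
    L=R.from_rotvec([0,0,y]).apply(L);return piv+R.from_rotvec(ax*np.radians(th)).apply(L)
out=[]
for a in map(float,sys.argv[1:]):
    i2=im.copy()
    q=lambda M:((proj(s,P(M,a,o))-[x0,y0]+.5)*8).astype(np.int32)
    f=q(M);cv2.polylines(i2,[f[:4],f[4:]],True,(255,255,0),1);cv2.polylines(i2,[q(C)],True,(0,255,255),1)
    out.append(i2[:,:400] if 0 else cv2.resize(i2,(400,400)))
cv2.imwrite('pics/z7o.png',np.hstack(out[:2]))
if len(out)>2: cv2.imwrite('pics/z7p.png',np.hstack(out[2:4]))
E
python3 ft.py 20 30 40 50
```

```text
6.55 [0.52334672 0.00430255 0.08020387]
187 145
```

View pics/z7o.png

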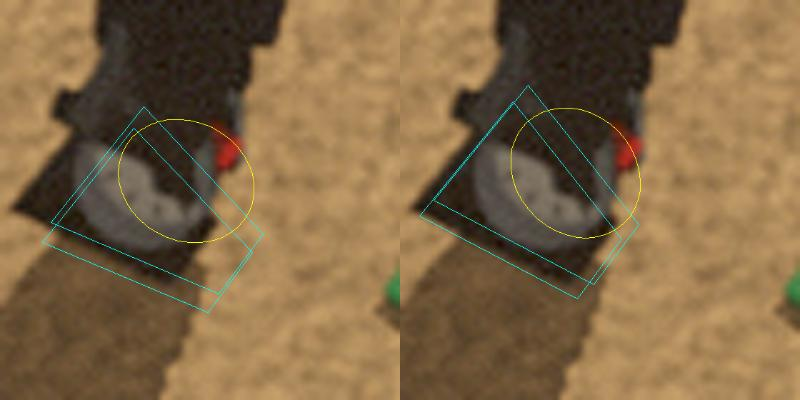

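View pics/z7p.png

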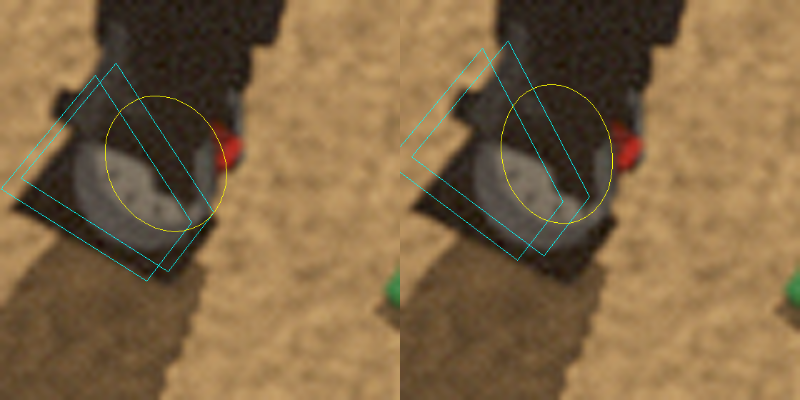

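View pics/z7.png

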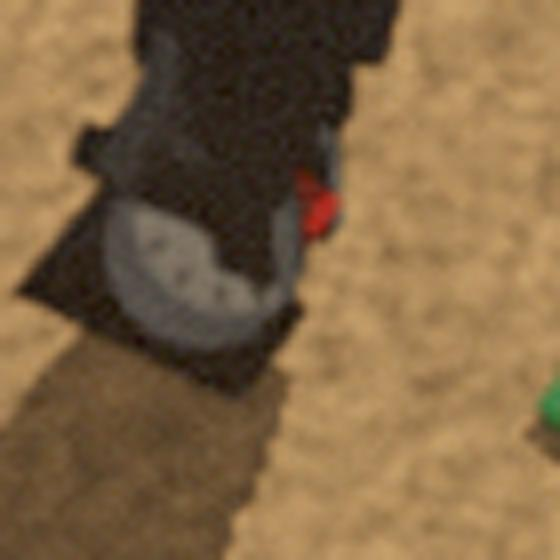

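```bash
cat > g.py <<'E'
import pickle,itertools
from h import *
from scipy.optimize import least_squares
s,t,o=pickle.load(open('c7.pkl','rb'));x0,y0=187,145
y=np.radians(3.3);ax=np.array([-np.sin(y),np.cos(y),0])
def P(M,p):
    piv=np.array(o['ee_pos'])+[0,0,.019]
    L=R.from_rotvec(ax*p[0]).apply(M-[0,0,.069])+[p[1],0,p[2]]
    return piv+R.from_rotvec([0,0,y]).apply(R.from_rotvec([0,p[0],0]).apply(M-[0,0,.069])+[p[1],p[3],p[2]])
uv=np.array([[237,395],[300,315],[20,292]])/8+[x0,y0]-.44
th=np.linspace(0,2*np.pi,60);C=np.c_[.025*np.cos(th),.025*np.sin(th),0*th+.042]
im=cv2.imread('pics/z7.png')
for zz in ([0,0,0],[0,0,.016],[0,.016,.016]):
    M=np.array([[.032,-.016,zz[0]],[.032,.016,zz[1]],[-.032,-.0315,zz[2]]])
    r=least_squares(lambda p:np.r_[(proj(s,P(M,p))-uv).ravel(),p[3]*300],[.4,0,0,0],x_scale=[.1,.01,.01,.01]);p=r.x
    print(zz,np.degrees(p[0]),p[1:]*1000,r.cost,r.fun.round(1))
    i=im.copy();F=np.array([[x,w,z] for z in(0,.016) for x,w in((.032,.016),(.032,-.016),(-.032,-.0315),(-.032,.0315))])
    q=lambda M:((proj(s,P(M,p))-[x0,y0]+.5)*8).astype(np.int32)
    f=q(F);cv2.polylines(i,[f[:4],f[4:]],True,(255,255,0),1);cv2.polylines(i,[q(C)],True,(0,255,255),1)
    cv2.imwrite(f'pics/g{zz.count(0)}.png',cv2.resize(i,(400,400)))
cv2.imwrite('pics/g.png',np.hstack([cv2.imread('pics/g3.png'),cv2.imread('pics/g2.png')]))
E
python3 g.py
```

```text
[0, 0, 0] 26.913568099845886 [-6.6245179   5.87128647  0.70318812] 0.6757794732085094 [ 0.4  0.5  0.3  0.1 -0.7 -0.5  0.2]
[0, 0, 0.016] 12.779775978888566 [-25.05010977   3.10496625   1.17786405] 1.821422125942852 [ 0.6  0.7  0.6  0.3 -1.2 -0.9  0.4]
[0, 0.016, 0.016] 21.14855816108829 [-17.92934662  -3.71796618   1.46719575] 5.0856204913372975 [-0.7  2.3  1.2 -1.3 -0.7 -0.7  0.4]
```

View pics/g.png

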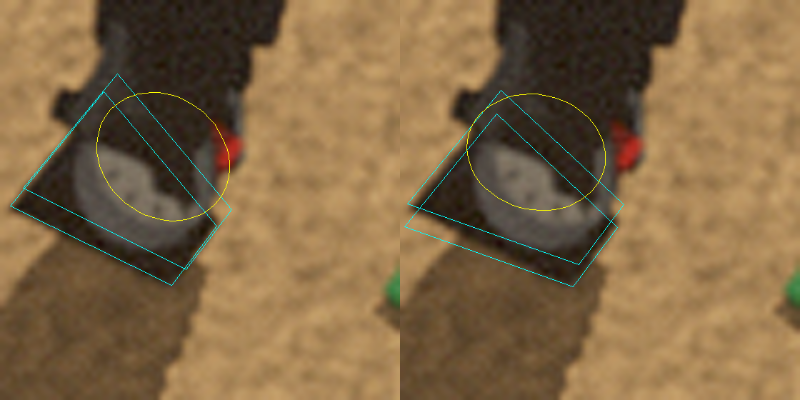

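Emit:
apply_moves:
  targets: [0,0,0.2,0.08,-1.4,0,0,0,0,0.2,0.16,-2.8,0,0,0,0,0.2,0.24,-4.1,0,0,0,0,0.2,0.26,-4.49,0,0,0,0,0.2,0.26,-4.49,0,0]
  newtons: 80

```text
time: 7.05
ee_pos: [0.5216, 0.0043, 0.0854]
tcp_rot: [-180.0, -27.0, 3.3]
wrist_force: [0.2, -0.6, -2.9]
opening: 0.0127
```

```bash
python3 ft.py 0; python3 look.py pics/w8.png
```

```text
7.15 [0.52331728 0.00432562 0.0868584 ]
187 143
7.25 [0.52380075 0.00437032 0.08684389] [-179.98944359  -26.9388873     3.28818066] [-0.5147632  -0.47662448 -2.47402117] [-0.06651518  0.66034699 -0.04836804] 0.012419352329919059
```

View pics/z7.png

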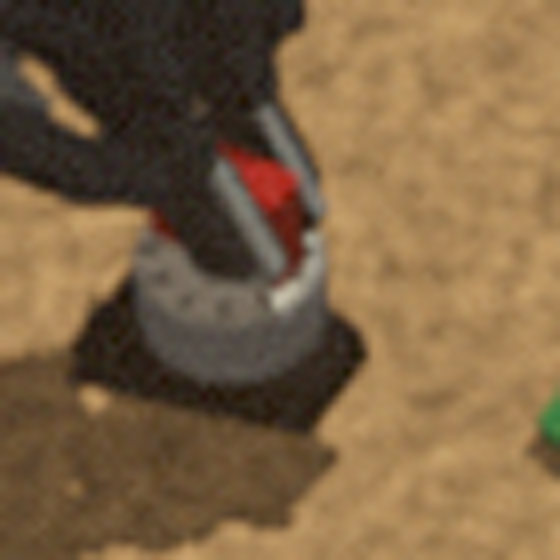

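View pics/w8.png

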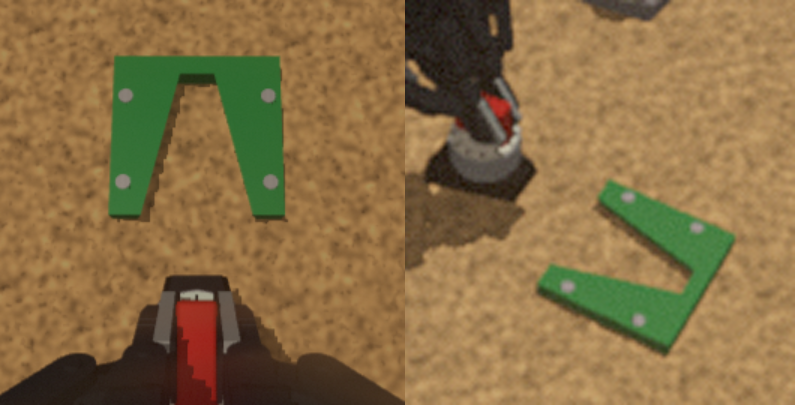

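Emit:
apply_moves:
  targets: [0,0,-0.4,0,0,0,0,0,0,-0.75,0,0,0,0,0,0,-0.85,0,0,0,0,0,0,-0.9,0,0,0,0]

```text
time: 7.65
ee_pos: [0.5224, 0.0044, 0.0578]
tcp_rot: [-180.0, -26.9, 3.3]
wrist_force: [0.3, 0.4, -2.7]
opening: 0.0128
```

Emit:
apply_moves:
  targets: [0,0,-0.1,0,0,0,0,0,0,-0.1,0,0,0,0]

```text
time: 7.85
ee_pos: [0.5229, 0.0044, 0.056]
tcp_rot: [-180.0, -27.0, 3.3]
wrist_force: [0.3, -0.1, -2.8]
opening: 0.013
```

Emit:
apply_moves:
  targets: [0,0,-0.1,0,0,0,0,0,0,-0.1,0,0,0,0]

```text
time: 8.05
ee_pos: [0.5228, 0.0044, 0.053]
tcp_rot: [-180.0, -27.0, 3.3]
wrist_force: [0.1, -0.2, -3.0]
opening: 0.0129
```

Emit:
apply_moves:
  targets: [0,0,-0.06,0,0,0,0,0,0,-0.06,0,0,0,0]

```text
time: 8.25
ee_pos: [0.5229, 0.0043, 0.0513]
tcp_rot: [-180.0, -27.0, 3.3]
wrist_force: [0.4, -1.0, -2.4]
opening: 0.0127
```

Emit:
apply_moves:
  targets: [0,0,-0.06,0,0,0,0,0,0,-0.06,0,0,0,0]

```text
time: 8.45
ee_pos: [0.5233, 0.0044, 0.0501]
tcp_rot: [-180.0, -27.0, 3.3]
wrist_force: [1.5, 0.3, -2.0]
opening: 0.0126
```

```bash
python3 look.py pics/w9.png
```

```text
8.55 [0.52331352 0.00438516 0.0500786 ] [-179.98877897  -27.04257936    3.29015286] [ 1.57701245 -0.48269717 -0.72353862] [ 0.01300809  0.30889447 -0.00423688] 0.012640948242396198
```

View pics/w9.png

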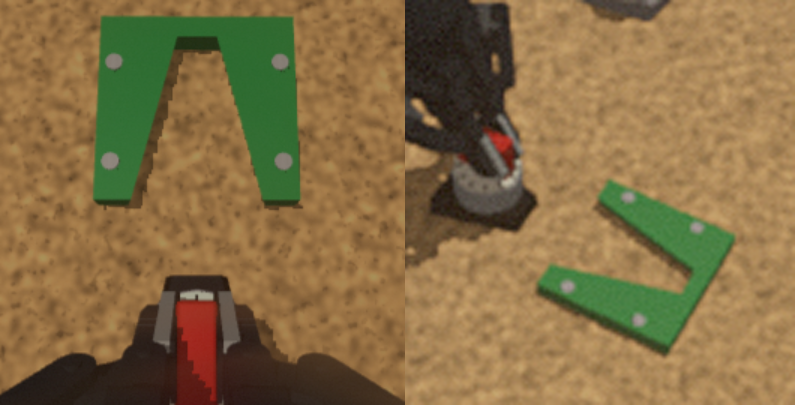

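Emit:
apply_moves:
  targets: [0,0,0,0,0,0,0.5,0,0,0,0,0,0,1,0,0,0,0,0,0,1,-0.4,0,0.8,0,0,0,1,-0.8,0,1.6,0,0,0,1]

```text
time: 9.05
ee_pos: [0.4981, 0.0044, 0.0973]
tcp_rot: [-180.0, -26.9, 3.3]
wrist_force: [0.2, 0.2, 0.9]
opening: 0.0832
```

Emit:
apply_moves:
  targets: [0.3,0.02,1.2,-0.08,1.4,0,1,0.6,0.04,2,-0.16,2.8,0,1,0.6,0.04,2,-0.24,4.1,0,1,0.6,0.04,2,-0.26,4.49,0,1,0.6,0.04,2,-0.26,4.49,0,1]

```text
time: 9.55
ee_pos: [0.5185, 0.0057, 0.1556]
tcp_rot: [-180.0, 0.3, 3.3]
wrist_force: [-0.5, -0.7, -0.8]
opening: 0.0852
```

Run:
```python
from workcell import bot,camera
import pickle
from h import *
c=camera('wrist');o=bot.get_obs();print(o['time'],o['ee_pos'],o['tcp_rot'])
pickle.dump((c,o),open('c10.pkl','wb'))
cv2.imwrite('pics/w10.png',cv2.resize(c['img'][60:330,110:400,::-1],None,fx=2.2,fy=2.2,interpolation=cv2.INTER_CUBIC))
```

```text
9.6 [0.5178268  0.00563314 0.15595423] [-1.79989504e+02  1.12917914e-01  3.29520160e+00]
```

View pics/w10.png

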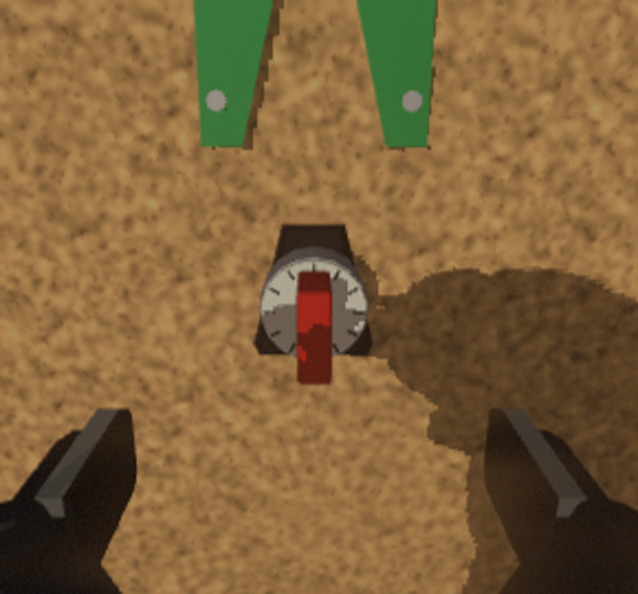

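Run:
```python
import pickle
from h import *
c,o=pickle.load(open('c10.pkl','rb'))
f=lambda u,v,z:pix2plane(c,110+u/2.2-.3,60+v/2.2-.3,z).round(4)
print('bar',f(314.5,292,.076),f(314.5,383,.076),'nose top',f(282,226,.016),f(347,226,.016),'tail',f(256,354,.016),f(372,354,.016),'mouth',f(202,147,.012),f(430,147,.012))
```

```text
bar [0.528  0.0054 0.076 ] [0.4898 0.0031 0.076 ] nose top [0.5411 0.021  0.016 ] [ 0.5428 -0.0095  0.016 ] tail [0.4752 0.0313 0.016 ] [ 0.4786 -0.027   0.016 ] mouth [0.5748 0.0593 0.012 ] [ 0.5808 -0.045   0.012 ]
```

Emit:
apply_moves:
  targets: [-1.2,-0.08,0,0.05,-0.8,0,0.5,-2.27,-0.16,0,0.096,-1.66,0,0.235,-2.27,-0.16,-1.5,0.096,-1.66,0,0.235,-2.27,-0.16,-3,0.096,-1.66,0,0.235,-2.27,-0.16,-4.4,0.096,-1.66,0,0.235]

```text
time: 10.1
ee_pos: [0.448, 0.0007, 0.0248]
tcp_rot: [180.0, -10.3, 3.3]
wrist_force: [0.3, -0.4, -0.4]
opening: 0.0204
```

Emit:
apply_moves:
  targets: [0,0,-0.2,0,0,0,0.235,0,0,-0.4,0,0,0,0.235,0,0,-0.4,0,0,0,0.235]

```text
time: 10.4
ee_pos: [0.4496, 0.0007, 0.0152]
tcp_rot: [180.0, -10.1, 3.3]
wrist_force: [0.2, 1.0, 0.9]
opening: 0.0199
```

Run:
```python
from workcell import bot,camera
import pickle
from h import *
c=camera('wrist');s=camera('scene');o=bot.get_obs();print(o['time'],o['ee_pos'],o['tcp_rot'],o['wrist_force'],o['opening'])
a=cv2.resize(c['img'][100:384,110:400,::-1],(409,400));b=cv2.resize(s['img'][100:230,170:300,::-1],(390,400),interpolation=cv2.INTER_CUBIC)
cv2.imwrite('pics/w11.png',np.hstack([a,b[:,:390]]))
```

```text
10.5 [0.45016251 0.00073889 0.01578206] [179.99257178 -10.17118609   3.28855666] [-0.17992234 -0.96521867 -0.33674476] 0.019688855016502454
```

View pics/w11.png

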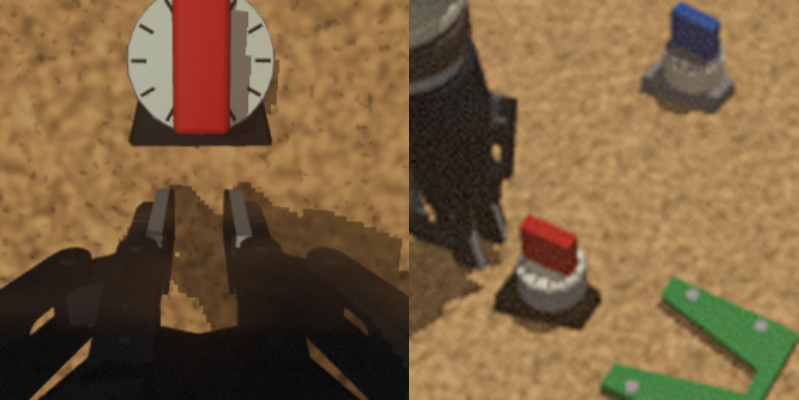

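Emit:
apply_moves:
  targets: [0,0,-0.15,0,0,0,0.235,0,0,-0.3,0,0,0,0.235,0,0,-0.3,0,0,0,0.235]

```text
time: 10.8
ee_pos: [0.4486, 0.0008, 0.0041]
tcp_rot: [-180.0, -9.9, 3.3]
wrist_force: [-1.1, -0.9, -0.7]
opening: 0.0204
```

Emit:
apply_moves:
  targets: [0.3,0.017,0,0,0,0,0.235,0.6,0.035,0,0,0,0,0.235,0.8,0.046,0,0,0,0,0.235,1,0.058,0,0,0,0,0.235,1,0.058,0,0,0,0,0.235]

```text
time: 11.3
ee_pos: [0.4797, 0.0025, 0.0046]
tcp_rot: [-180.0, -10.0, 3.3]
wrist_force: [0.0, 0.6, 1.0]
opening: 0.0201
```

```bash
cat > look2.py <<'E'
import sys
from workcell import bot,camera
from h import *
c=camera('wrist');s=camera('scene');o=bot.get_obs();print(o['time'],o['ee_pos'],o['tcp_rot'],o['wrist_force'],o['opening'])
a=cv2.resize(c['img'][60:344,110:400,::-1],(409,400));b=cv2.resize(s['img'][120:250,180:310,::-1],(390,400),interpolation=cv2.INTER_CUBIC)
cv2.imwrite(sys.argv[1],np.hstack([a,b]))
E
python3 look2.py pics/w12.png
```

```text
11.4 [0.4790549  0.00252664 0.0044966 ] [-179.99180731   -9.9761446     3.28944987] [-0.24294775 -0.03727318  0.35574946] 0.019893396087934053
```

View pics/w12.png

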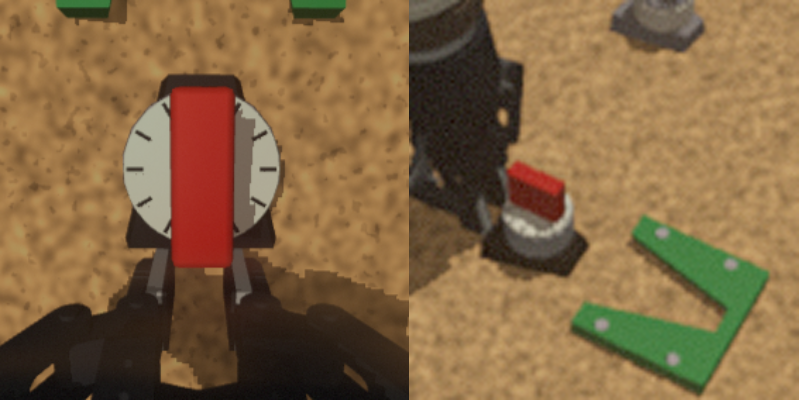

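Emit:
apply_moves:
  targets: [0.4,0.023,0,0,0,0,0.235,0.8,0.046,0,0,0,0,0.235,1.2,0.069,0,0,0,0,0.235,1.6,0.092,0,0,0,0,0.235,2,0.115,0,0,0,0,0.235]

```text
time: 11.9
ee_pos: [0.5392, 0.006, 0.0044]
tcp_rot: [-180.0, -10.0, 3.3]
wrist_force: [-1.6, -1.1, -0.6]
opening: 0.0201
```

```bash
python3 look2.py pics/w13.png
```

```text
12.0 [0.54025952 0.0060394  0.00477016] [-179.99356177  -10.03393642    3.29156387] [-0.02877511  0.73562993  0.55032872] 0.019901014792308755
```

View pics/w13.png

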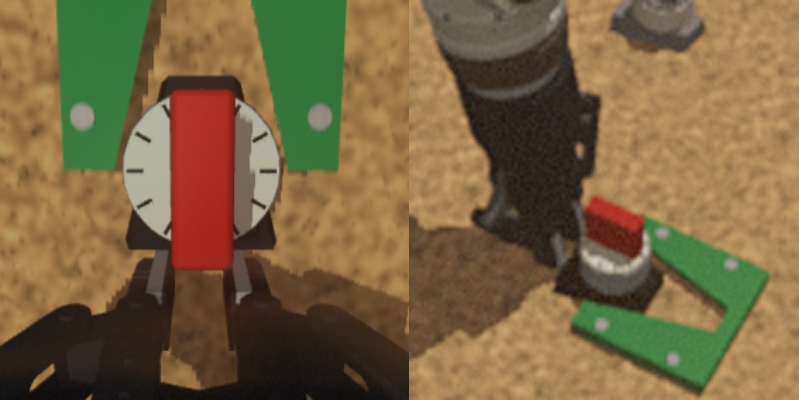

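Emit:
apply_moves:
  targets: [0.3,0.017,0,0,0,0,0.235,0.6,0.035,0,0,0,0,0.235,0.8,0.046,0,0,0,0,0.235,1,0.058,0,0,0,0,0.235]

```text
time: 12.4
ee_pos: [0.5692, 0.0077, 0.0046]
tcp_rot: [-180.0, -10.0, 3.3]
wrist_force: [-1.9, 0.7, 1.9]
opening: 0.0199
```

Emit:
apply_moves:
  targets: [0.1,0.006,0,0,0,0,0.235,0.2,0.012,0,0,0,0,0.235,0.3,0.017,0,0,0,0,0.235]

```text
time: 12.7
ee_pos: [0.5779, 0.0082, 0.0046]
tcp_rot: [-180.0, -10.0, 3.3]
wrist_force: [-2.7, -0.2, -0.1]
opening: 0.02
```

Emit:
apply_moves:
  targets: [0.07,0.004,0,0,0,0,0.235,0.14,0.008,0,0,0,0,0.235]

```text
time: 12.9
ee_pos: [0.5821, 0.0084, 0.0046]
tcp_rot: [-180.0, -10.0, 3.3]
wrist_force: [-2.2, -0.3, 0.3]
opening: 0.02
```

```bash
python3 look2.py pics/w14.png
```

```text
13.0 [0.58236531 0.00846257 0.0046736 ] [-179.9942997   -10.00002219    3.28676303] [-0.36849632 -0.26641827 -0.83513613] 0.019840399637722755
```

View pics/w14.png

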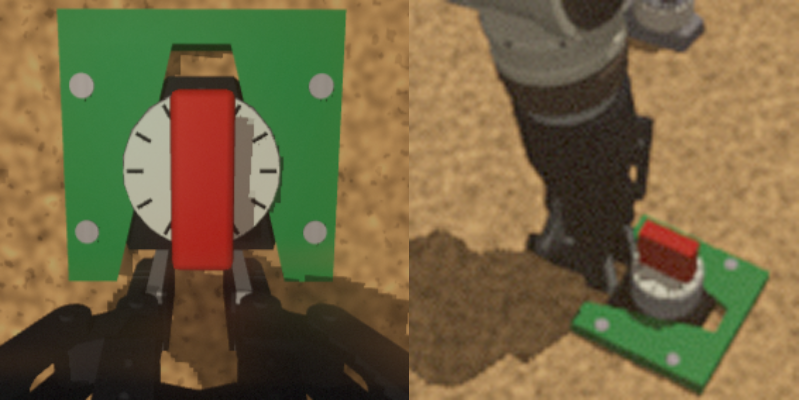

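Nearly home; edging on in small steps and watching force.

Emit:
apply_moves:
  targets: [0.06,0.003,0,0,0,0,0.235,0.12,0.007,0,0,0,0,0.235]

```text
time: 13.2
ee_pos: [0.5856, 0.0087, 0.0046]
tcp_rot: [-180.0, -10.0, 3.3]
wrist_force: [-1.6, 0.0, 0.3]
opening: 0.0206
```

Emit:
apply_moves:
  targets: [0.04,0.002,0,0,0,0,0.235,0.08,0.005,0,0,0,0,0.235]

```text
time: 13.4
ee_pos: [0.5865, 0.0087, 0.0044]
tcp_rot: [-180.0, -9.8, 3.3]
wrist_force: [-17.7, -2.2, 11.9]
opening: 0.02
```

Emit:
apply_moves:
  targets: [0.03,0.002,0,0,0,0,0.235,0.05,0.003,0,0,0,0,0.235]

```text
time: 13.6
ee_pos: [0.5866, 0.0087, 0.0044]
tcp_rot: [-180.0, -9.6, 3.3]
wrist_force: [-25.2, -1.3, 17.5]
opening: 0.02
```

Emit:
apply_moves:
  targets: [0.03,0.002,0.01,0,0,0,0.235,0.06,0.003,0.02,0,0,0,0.235,0.06,0.003,0.02,0,0,0,0.235]

```text
time: 13.9
ee_pos: [0.5867, 0.0087, 0.0044]
tcp_rot: [-180.0, -9.4, 3.3]
wrist_force: [-31.5, -1.5, 18.7]
opening: 0.0203
```

```bash
python3 look2.py pics/w15.png
```

```text
14.0 [0.58669338 0.00871443 0.00437717] [-179.99514381   -9.4500491     3.27284689] [-31.70004755  -2.06983035  19.9868912 ] 0.020499618367397443
```

View pics/w15.png

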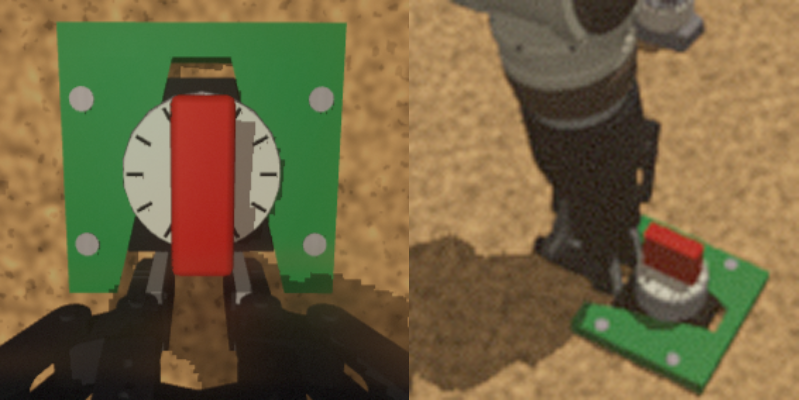

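Emit:
apply_moves:
  targets: [-0.4,-0.023,0.02,0,0,0,0.235,-0.9,-0.052,0.1,0,0,0,0.235,-1.8,-0.1,0.6,0,0,0,0.235,-2.4,-0.14,1.8,0,0,0,0.235,-2.8,-0.16,3.2,0,0,0,0.235]

```text
time: 14.5
ee_pos: [0.5056, 0.0041, 0.1012]
tcp_rot: [-180.0, -9.9, 3.3]
wrist_force: [2.5, 0.2, 0.2]
opening: 0.0199
```

Emit:
apply_moves:
  targets: [-1,0,1.5,-0.05,0.8,0,0.235,-2,0,2,-0.1,1.6,0,0.235,-2,0,2,-0.1,1.6,0,0.235]

```text
time: 14.8
ee_pos: [0.4476, 0.0043, 0.1649]
tcp_rot: [179.9, -0.5, 3.3]
wrist_force: [1.1, -0.2, -1.3]
opening: 0.0201
```

Run:
```python
from workcell import bot,camera
from h import *
from fit import pose
c=camera('top');s=camera('scene');o=bot.get_obs();print(o['time'],o['ee_pos'],o['wrist_force'])
for k,M in (('t',c),('s',s)): print(k,proj(M,pose([.6275,.010,.0577],[[.032,-.016,0],[.032,.016,0],[-.032,.0315,.0],[-.032,-.0315,0],[.02,.007,.076],[.02,-.007,.076],[-.02,-.007,.076],[-.02,.007,.076]])).round(1).tolist())
a=cv2.resize(c['img'][160:215,235:290,::-1],(400,400),interpolation=cv2.INTER_CUBIC);b=cv2.resize(s['img'][170:260,215:305,::-1],(400,400),interpolation=cv2.INTER_CUBIC)
cv2.imwrite('pics/w16.png',np.hstack([a,b]));cv2.imwrite('pics/s16.png',s['img'][:,:,::-1])
```

```text
14.9 [0.44835649 0.00421126 0.16131124] [ 0.21570562  0.29425356 -0.75815851]
t [[267.7, 175.1], [255.3, 175.7], [250.3, 200.8], [274.9, 199.7], [258.8, 176.3], [264.7, 176.0], [265.5, 192.9], [259.5, 193.2]]
s [[277.2, 230.6], [284.1, 219.4], [260.8, 202.2], [246.5, 223.5], [278.9, 198.6], [275.7, 203.7], [257.7, 195.7], [261.0, 190.8]]
```

View pics/w16.png

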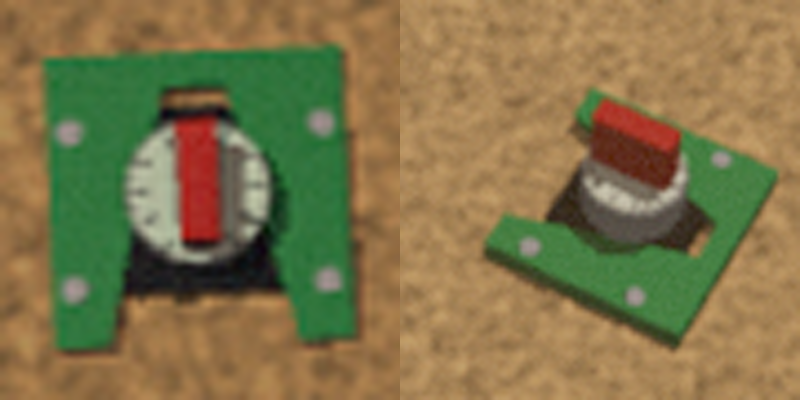

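View pics/s16.png

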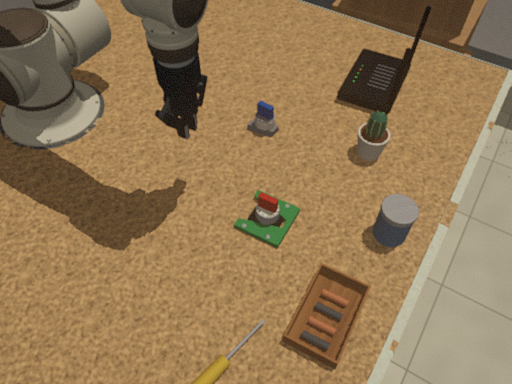

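```bash
python3 -c "
from workcell import bot
print(bot.job_done())"
```

```text
the job is handed in; nothing more can be done
None
```

The steel timer is wedged in the green dock, upright, foot flat and nose first. I let go of it, backed the arm clear and handed the job in at about 15 s.

- **First slide failed:** I set it at the mouth and started sliding it by the grip bar, but it tipped about 27° forward in the fingers. I backed out, tilted the tool to bring the timer upright again, and stood it flat in front of the mouth in line with the dock.
- **How it went home:** I then pushed the foot's tail with two nearly shut fingers, rather than carrying it by the bar. It stopped at about 32 N of push, and moved only about 0.1–0.2 mm as the push rose from 18 to 32 N.
- **Last checks:** The top and scene views show it upright and centred, with the tail within about 1 pixel (2–3 mm) of the predicted home position. The white timer and the cactus look unmoved in the scene view.
- **Not tested:** I did not pull back on the timer to prove it holds. During the final push the fingers also felt about 20 N upward, which I did not explain. It was gone once I backed off.

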